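# Push the bread board out to the pick-up edge

### The arm

A 6-joint arm with a two-finger parallel gripper is mounted at the origin on the work surface. World frame = base frame: x ahead of the robot, y to its left, z up, the work surface at z = 0. Lengths are in m, angles in rad, forces in N, time in s.
With the tool pointing down it reaches from about 0.275 to 0.825 m from the base axis. Payload 4.9 kg.
Tool frame: the origin (TCP) lies midway between the tips of the shut fingers; the grasp point (between the pads) lies 19 mm behind it (grip_point_offset is the distance from the TCP to the grasp point, in m); z points along the fingers, y is the line along which they close (so a half turn about z gives the same grasp; the last joint's range is limited). The gripper opens to 85 mm and grips with 20 to 120 N. Pads are 22 mm wide; open, the fingers measure 114 mm over their backs; the gripper's body (76 mm by 85 mm) begins 54 mm behind the grasp point. The pads swing forward as they close: fully open they stand 13 mm farther back than shut.
Start: joints at [1.152, 0.326, -0.193, 1.052, 0, 1.437], TCP at [0.155, 0.528, 0.231] pointing down, gripper open.
Joint ranges: [-2.65, 2.65], [-0.97, 1.79], [-1.3, 1.35], [-1.93, 2.1], [-1.47, 1.37], [-3.14, 3.14]. Speed limits (rad/s): [2.57, 2.57, 3.14, 3.14, 3.14, 3.14].

### API

Orientations are given as a rotation vector (axis times angle).
In Python, from cell import * gives the robot as it stands. Calls block until the motion is done:
- movep(position, orientation): joint-space move of the TCP to a pose.
- move_l(position, velocity=0.15, rot=None, until_force=None): straight line of the TCP; rot=None keeps the orientation; velocity is the mean speed in m/s. With until_force (N) it stops when the force on the tool has changed by that much, and returns True; else False.
- set_joints(angles): joint-space move.
- let_go() and grab(newtons=None): open the fingers fully, or close them until they stop; newtons is the grip in N (None keeps the last).
- sleep(seconds).
- ik(position, orientation): joint angles nearest the present ones, or None.
- get_state(): the state.
- grab_frame(name): name is "scene" or "top" or "wrist"; returns a dict with "img" (400x640x3 uint8, red, green, blue), "fx", "fy", "cx", "cy" (pixels), "cam_to_world" (4x4, takes a point from camera to world coordinates); the wrist camera has in their place "T_tool_cam" (4x4, takes a point from camera to tool coordinates, whose origin is the TCP and whose axes are the flange's). Camera axes: x right, y down, z forward; pixel columns grow to the right and rows downward; lengths in m; the calibration is good to about 2 mm. A picture is of the moment at which its call begins: read the wrist's pose just before it. There is no depth.
A pose or a line that the arm cannot do raises MotionError and nothing moves.
- sign_off(): hands the job in; it is judged then, once.
Trained networks look in the newest picture that a camera, given by its name, has taken for a name from the list of things; names that differ only in an ending like _2 or _b are one class to them, and where a whole thing is asked for, a point or a joint stands for the part that bears it (a point fixed in the world has none). Each returns a list of dicts, best first, with "score" (0 to 1); they miss things now and then, are a little off and sometimes report something else, mostly with a low value. They report only what shows in the picture. A call takes as long as a camera call. They do not tell look-alikes from the thing itself.
- spot_in(camera, name): "centre" ([column, row] in pixels, amid what is visible of it).
- silhouettes(camera, name): "mask" (400x640 bool, what is visible of it) and "centre" ([column, row] in pixels, amid what is visible of it).
- tip_of(camera, name): "centre" ([column, row] in pixels: a listed point, or the origin of a listed thing).
The state is a dict: "clock": time; "q": joint angles; "joint_velocities": joint speeds; "tau": joint torques, N m; "position": TCP position; "eef_rot": TCP orientation; "contact_force": force on the tool from outside, world axes, zero at the start; "wrist_torque": the same for the moment, N m; "finger_gap": opening from 0.0 (shut) to 1.0 (fully open); "grasp_force": force on a finger pad.
Only numpy, scipy, OpenCV 4.12 (cv2) and the standard library are available. Lean on these libraries where they do the work, as an engineer would, in place of code of your own. Each camera call takes 0.05 s, during which the arm holds its last target. There are 200 camera calls.

### The job

The middle one of the three bread boards on the low shelf has been left too far back. With your fingertips push it out over the shelf's front edge until its end is in line with the ends of the two boards beside it and it lies square with them, so that the server can take it from below, and then let go of it. Do not lift or tip the board, do not touch any of the bread, let the loaf ride along in the middle of its board, and leave the other boards and everything else where they are.

Things in the scene. Friction and masses are not known exactly. Their poses are not given: they have to be found in the camera images.
- shelf: Low shelf stand fixed to the bench: planked wooden top 420 (x) by 320 (y) by 22 mm on a dark steel angle frame, flat top face 90 mm above the bench. Origin on the bench under its middle; z up. Its -y long side is the front edge, over which the boards hang; the other sides have no rims. It may stand turned by up to about 17 degrees.
- shelf_front_edge (a point): Middle of the front edge of the shelf's top face (z = 90 mm); same axes as the shelf, so its -y points out over the edge.
- board: The board to be pushed, the middle one: bare thin plywood, 100 (x) by 220 (y) by 9 mm, about 0.15 kg, loose on the shelf, with one loaf on it. Origin in the middle of its underside; its -y end points to the front edge, z up. It lies 60 to 110 mm farther back than its neighbours and up to about 8 degrees askew; there is a gap of about 35 mm to each neighbour.
- board_end (a point): Middle of the front (-y) end of that board, on its top face; board axes.
- board_tail (a point): Middle of the rear (+y) end of that board, on its top face; board axes.
- near_board: Neighbour on the robot's side (the shelf's -x side), an equal board, loose, already hanging 35 to 60 mm over the front edge. Origin in the middle of its underside, axes as for the board.
- near_board_end (a point): Middle of its front (-y) end, on its top face.
- far_board: Neighbour on the side away from the robot (the shelf's +x side), an equal board, loose, overhanging as much as the near one. Origin and axes as before.
- far_board_end (a point): Middle of its front (-y) end, on its top face.
- loaf: Round puffed flatbread lying loose on the middle of the board to be pushed, 100 mm across and 36 mm high, about 90 g; origin at the centre of its underside. About 60 mm of bare board are left at either end.
- near_loaf: Equal loaf lying on the near board; origin at the centre of its underside.
- far_loaf: Equal loaf lying on the far board; origin at the centre of its underside.
- dredger: Aluminium flour shaker, 56 mm across, 66 mm high, standing on the shelf's rear corner away from the robot; origin under its centre.
- cutter: Steel ring cutter, 76 mm across, 35 mm high, on the shelf's rear corner nearest the robot; origin under its centre.
- scraper: Bench scraper, 110 by 150 mm steel blade with a wooden grip along one long side, lying on the bench in front of the shelf; origin at its middle on the bench.
- brush: Flat pastry brush with a wooden handle, about 190 mm long, lying on the bench in front of the shelf; origin at its underside.
- bowl: Steel bowl, 150 mm across, 60 mm high, on the bench behind the shelf's rear side; origin under its centre.
Not all that is in view belongs to the job. What is shaped like the board but orange or turquoise is not meant.

How it is judged:
At the end, for the whole second after the job is handed in: The middle board lies flat and still on the shelf, its front end within 10 mm of being in line with both neighbours' ends and square with them within 0.1 rad; its loaf rests on it within 30 mm of its middle, and the neighbours are within 8 mm of where they were (y of board_end in the frame of near_board_end between -0.01 and 0.01 m and y of board_end in the frame of far_board_end between -0.01 and 0.01 m and angle between the y axis of board and the y axis of near_board, either way round below 0.1 rad and y of board_end in the frame of shelf_front_edge below -0.02 m and z of board_end in the frame of shelf_front_edge between -0.014 and 0.014 m and angle between board's own z axis and vertical below 0.04 rad and linear speed of board below 0.01 m/s and linear speed of loaf below 0.02 m/s and horizontal distance between loaf and board below 0.03 m and z of loaf in the frame of board between 0.004 and 0.014 m and distance of each of near_board, far_board from where it was at the start of the episode below 0.008 m); the robot touches nothing.
It fails at once if the board is lifted or tipped off the shelf (z of board in the frame of shelf above 0.097 m or angle between board's own z axis and vertical above 0.08 rad).
It fails at once if bread is touched by the robot (more than 1 N) (contact force between any of the fingers, the arm and loaf above 1 N or contact force between any of the fingers, the arm and near_loaf above 1 N or contact force between any of the fingers, the arm and far_loaf above 1 N).
It fails at once if the loaf slides off the middle of its board by more than 35 mm or is lifted from it (horizontal distance between loaf and board above 0.035 m or z of loaf in the frame of board above 0.02 m).
It fails at once if a neighbouring board or its loaf is moved by more than 10 mm (distance of any of near_board, far_board, near_loaf, far_loaf from where it was at the start of the episode above 0.01 m).
It fails at once if another thing on the shelf or bench is moved by more than 20 mm (distance of any of dredger, cutter, scraper, brush, bowl from where it was at the start of the episode above 0.02 m).
It also fails if it takes over 40 s, if anything falls off the work surface, if the arm or the gripper's body presses on something with over 40 N, if the wrist force passes 120 N, or if a joint passes its speed limit or range.

## Working session

There is one attempt and no reset: what is moved stays moved. The work goes in short steps, each a Python script; the robot and the scene stay as the last script left them, time stands still between calls to the robot, and variables do not carry over. Pictures are saved under pics/ and viewed, at most 10 in all, crops included, and the job is handed in when it is done.

```bash
mkdir -p pics; ls; cat > h.py <<'E'
from cell import *
import numpy as np, cv2
def frame(n):
    f=grab_frame(n); return f
def ray(f,px,z,T=None):
    T=np.array(f["cam_to_world"]) if T is None else T
    d=T[:3,:3]@np.array([(px[0]-f["cx"])/f["fx"],(px[1]-f["cy"])/f["fy"],1.])
    o=T[:3,3]; return o+d*(z-o[2])/d[2]
def proj(f,p):
    T=np.linalg.inv(np.array(f["cam_to_world"])); c=T[:3,:3]@np.asarray(p)+T[:3,3]
    return np.array([c[0]/c[2]*f["fx"]+f["cx"],c[1]/c[2]*f["fy"]+f["cy"]])
E
python3 - <<'E'
from h import *
np.set_printoptions(precision=3,suppress=True)
Z=dict(board_end=.099,board_tail=.099,near_board_end=.099,far_board_end=.099,shelf_front_edge=.09,loaf=.099,near_loaf=.099,far_loaf=.099,board=.09,near_board=.09,far_board=.09,dredger=.09,cutter=.09,shelf=0,bowl=0,scraper=0,brush=0)
for n in("top","scene"):
    f=frame(n); cv2.imwrite(f"pics/{n}0.png",f["img"][:,:,::-1])
    print(n,np.array(f["cam_to_world"])[:3,3])
    for k,z in Z.items():
        print(k,[(round(d["score"],2),np.round(d["centre"]),ray(f,d["centre"],z)[:2]) for d in tip_of(n,k)[:3]])
print(get_state())
E
```

```text
pics
top [ 0.284 -0.004  1.201]
board_end [(0.78, array([195., 294.]), array([0.226, 0.359])), (0.72, array([328., 168.]), array([ 0.59 , -0.036])), (0.69, array([455., 208.]), array([ 0.456, -0.413]))]
board_tail [(0.96, array([207., 227.]), array([0.419, 0.329])), (0.78, array([407., 245.]), array([ 0.351, -0.261])), (0.71, array([264., 190.]), array([0.527, 0.162]))]
near_board_end [(0.69, array([371., 205.]), array([ 0.473, -0.161]))]
far_board_end [(0.55, array([353., 122.]), array([ 0.736, -0.117]))]
shelf_front_edge [(0.96, array([346., 170.]), array([ 0.585, -0.092]))]
loaf [(0.74, array([298., 176.]), array([0.569, 0.058]))]
near_loaf [(0.88, array([343., 214.]), array([ 0.448, -0.077])), (0.47, array([328., 168.]), array([ 0.592, -0.034]))]
far_loaf [(0.98, array([311., 127.]), array([0.723, 0.014])), (0.32, array([372., 204.]), array([ 0.477, -0.162]))]
board [(0.67, array([201., 262.]), array([0.316, 0.346])), (0.65, array([298., 175.]), array([0.572, 0.059]))]
near_board [(0.84, array([335., 215.]), array([ 0.445, -0.053])), (0.63, array([456., 210.]), array([ 0.453, -0.
[... 1971 characters left out ...]
8]))]
bowl [(0.92, array([467., 261.]), array([0.607, 0.467])), (0.62, array([174., 180.]), array([ 0.463, -0.458]))]
scraper [(0.8, array([175., 181.]), array([ 0.469, -0.452]))]
brush [(0.78, array([159., 225.]), array([ 0.635, -0.438]))]
{'clock': 1.8, 'q': array([ 1.152,  0.326, -0.193,  1.052, -0.   ,  1.437]), 'joint_velocities': array([-0.   , -0.   , -0.001,  0.001,  0.002,  0.001]), 'tau': array([  0.   , -44.332,  26.275,   0.001,  -0.   ,  -0.   ]), 'position': array([0.155, 0.528, 0.231]), 'eef_rot': array([0.446, 3.11 , 0.   ]), 'contact_force': array([-0.331, -0.401, -0.714]), 'wrist_torque': array([-0.053,  0.025, -0.032]), 'grasp_force': 0.0, 'finger_gap': 1.0035708385714595}
```

View pics/top0.png

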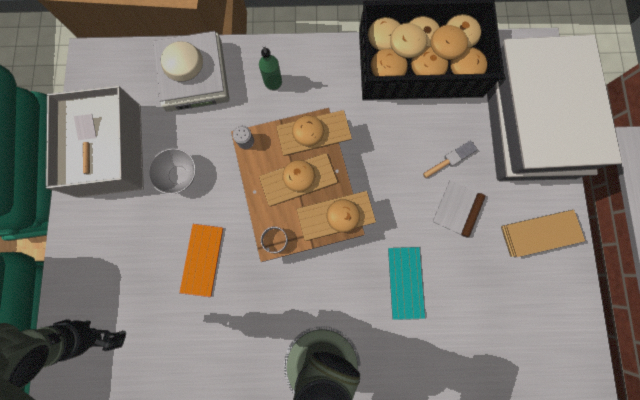

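View pics/scene0.png

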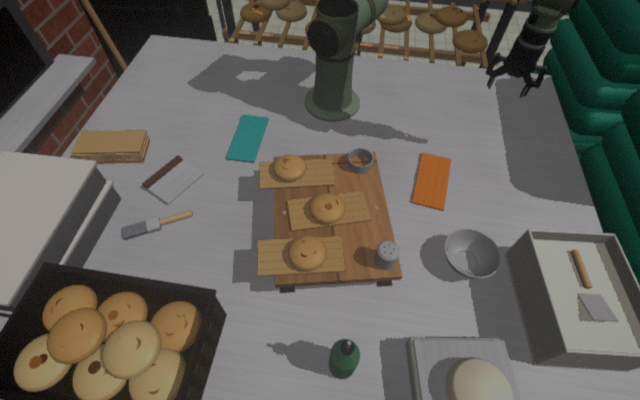

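The top view shows the middle board with its end at about (330,168) and its tail at about (264,190). The near end is at (371,205) and the far end at (350,122). The dredger is at (241,137) and the cutter at (274,240), both well clear of the tail. I'll shut the fingers and take a closer look from above with the wrist camera.

```bash
cat >> h.py <<'E'
from scipy.spatial.transform import Rotation as R
def rotv(yaw): # tool down, tool y along world angle yaw
    y=np.array([np.cos(yaw),np.sin(yaw),0]); z=np.array([0,0,-1.]); x=np.cross(y,z)
    return R.from_matrix(np.stack([x,y,z],1)).as_rotvec()
def wrist():
    s=get_state(); f=grab_frame("wrist"); T=np.eye(4)
    T[:3,:3]=R.from_rotvec(s["eef_rot"]).as_matrix(); T[:3,3]=s["position"]
    f["cam_to_world"]=T@np.array(f["T_tool_cam"]); return f
def boards(cam,f):
    for k in("board","near_board","far_board"):
        for d in silhouettes(cam,k)[:3]:
            m=d["mask"].astype(np.uint8); c=max(cv2.findContours(m,0,2)[0],key=cv2.contourArea)
            b=cv2.boxPoints(cv2.minAreaRect(np.array([ray(f,p,.099)[:2] for p in c[:,0]],np.float32)*1000))
            print(k,round(d["score"],2),np.round(d["centre"]),np.round(b).tolist())
E
python3 - <<'E'
from h import *
np.set_printoptions(precision=3,suppress=True)
grab(20)
p=get_state()["position"]; move_l([p[0],p[1],.34])
for yaw in(np.radians(15),np.radians(195)): print(yaw,ik([.52,.05,.38],rotv(yaw)),ik([.52,.19,.0925],rotv(yaw)))
yaw=min((np.radians(15),np.radians(195)),key=lambda a:abs(ik([.52,.05,.38],rotv(a))[5]) if ik([.52,.05,.38],rotv(a)) is not None else 9)
movep([.52,.05,.38],rotv(yaw)); sleep(.3)
f=wrist(); cv2.imwrite("pics/w0.png",f["img"][:,:,::-1]); print(yaw,np.array(f["T_tool_cam"]))
for k in("board_end","board_tail","near_board_end","far_board_end","loaf"):
    print(k,[(round(d["score"],2),np.round(d["centre"]),ray(f,d["centre"],.099)[:2]) for d in tip_of("wrist",k)[:3]])
boards("wrist",f)
f=frame("top"); boards("top",f); print(get_state()["clock"])
E
```

```text
0.2617993877991494 [-0.045  0.222  0.041  1.391  0.     1.263] [ 0.217  0.464 -0.372  0.735  0.     1.526]
3.4033920413889427 [-0.045  0.222  0.041  1.391  0.    -1.878] [ 0.217  0.464 -0.372  0.735  0.    -1.616]
0.2617993877991494 [[-0.    -0.948 -0.319  0.083]
 [ 1.     0.    -0.    -0.   ]
 [ 0.    -0.319  0.948 -0.143]
 [ 0.     0.     0.     1.   ]]
board_end [(0.8, array([344., 228.]), array([ 0.598, -0.05 ])), (0.71, array([ 85., 249.]), array([ 0.192, -0.199])), (0.52, array([411., 272.]), array([ 0.734, -0.1  ]))]
board_tail [(0.64, array([339.,  79.]), array([0.526, 0.164])), (0.61, array([194., 271.]), array([ 0.373, -0.195]))]
near_board_end [(0.84, array([253., 267.]), array([ 0.471, -0.16 ]))]
far_board_end [(0.97, array([413., 272.]), array([ 0.737, -0.099]))]
loaf [(0.86, array([345., 161.]), array([0.567, 0.056]))]
board 0.95 [142. 260.] [[196.0, -155.0], [197.0, -240.0], [379.0, -239.0], [379.0, -154.0]]
board 0.59 [337. 121.] [[477.0, 149.0], [546.0, -59.0], [643.0, -28.0], [573.0, 181.0]]
near_board 0.79 [257. 178.] [[373.0, 44.0], [423.0, -170.0], [520.0, -147.0], [470.0, 67.0]]
near_board 0.48 [397. 196.] [[634.0, 105.0], [682.0, -109.0], [782.0, -87.0], [734.0, 128.0]]
far_board 0.91 [396. 220.] [[635.0, 105.0], [684.0, -109.0], [782.0, -87.0], [733.0, 128.0]]
board 0.95 [198. 265.] [[220.0, 324.0], [421.0, 301.0], [431.0, 380.0], [229.0, 404.0]]
board 0.69 [406. 281.] [[142.0, -204.0], [142.0, -297.0], [345.0, -296.0], [344.0, -203.0]]
board 0.64 [319. 172.] [[516.0, 24.0], [543.0, -62.0], [640.0, -32.0], [613.0, 54.0]]
near_board 0.8 [324. 213.] [[375.0, -49.0], [490.0, -53.0], [493.0, 27.0], [378.0, 31.0]]
far_board 0.8 [333. 128.] [[653.0, 18.0], [679.0, -112.0], [780.0, -92.0], [755.0, 38.0]]
6.55
```

View pics/w0.png

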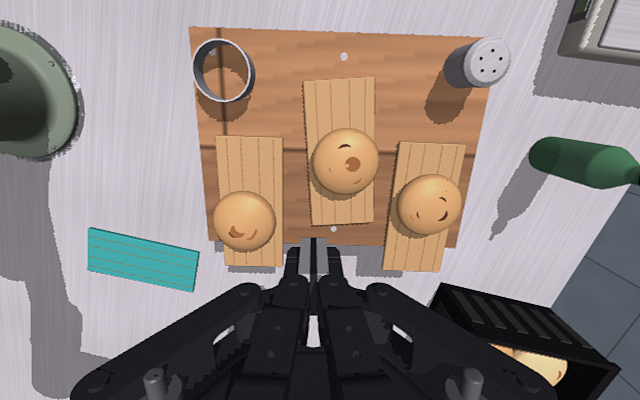

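The wrist view shows all three boards unobstructed:
- **Middle board:** tail at (339,79), end at (344,225).
- **Neighbours:** ends at (253,267) and (412,272).
- **Angles:** the shelf is turned about 13°, and the middle board is about 5.4° askew and needs a push of about 84 mm.

I'll push it to about 12 mm short and then re-measure.

```bash
cat >> h.py <<'E'
Y=np.radians(13.0); U=np.array([np.cos(Y),np.sin(Y)]); V=np.array([-U[1],U[0]])
def P(u,v,z): return [*(u*U+v*V),z]
def look(name):
    movep(P(.518,-.07,.38),rotv(Y)); sleep(.3)
    f=wrist(); cv2.imwrite(f"pics/{name}.png",f["img"][:,:,::-1])
    for k in("board_end","board_tail","near_board_end","far_board_end","loaf"):
        for d in tip_of("wrist",k)[:2]:
            p=ray(f,d["centre"],.099)[:2]; print(k,round(d["score"],2),np.round(d["centre"]),np.round([p@U,p@V],4))
    for k in("board","near_board","far_board"):
        for d in silhouettes("wrist",k)[:3]:
            c=max(cv2.findContours(d["mask"].astype(np.uint8),0,2)[0],key=cv2.contourArea)
            q=np.array([ray(f,p,.099)[:2] for p in c[:,0]])
            b=cv2.boxPoints(cv2.minAreaRect((np.stack([q@U,q@V],1)*1000).astype(np.float32)))
            print(k,round(d["score"],2),np.round(b,1).tolist())
    print(get_state()["clock"])
E
python3 - <<'E'
from h import *
u=.563
movep(P(u,.087,.2),rotv(Y)); 
move_l(P(u,.087,.093),.08); print(get_state()["contact_force"])
move_l(P(u,.06,.093),.05); print(get_state()["contact_force"])
for v in(.03,0.0,-.0175):
    move_l(P(u,v,.093),.035); s=get_state(); print(v,s["contact_force"],s["position"])
move_l(P(u,.01,.093),.06); move_l(P(u,.01,.2),.12)
look("w1")
E
```

```text
[-0.0366883  -0.15361248  0.51197726]
[-0.82218223  1.78611225  0.2802435 ]
0.03 [0.69636649 0.5005569  0.2332061 ] [0.54186198 0.15563842 0.09300835]
0.0 [-0.49358089 -0.12222001 -0.92198857] [0.54860016 0.12634972 0.09300242]
-0.0175 [ 0.2556724   0.68942315 -0.06581394] [0.55257986 0.10910209 0.09299578]
board_end 0.85 [339. 260.] [ 0.5603 -0.2462]
board_end 0.6 [ 92. 254.] [ 0.1449 -0.2356]
board_tail 0.86 [201. 274.] [ 0.3237 -0.2749]
board_tail 0.63 [332. 129.] [ 0.545  -0.0289]
near_board_end 0.59 [257. 269.] [ 0.4218 -0.2629]
far_board_end 0.56 [416. 266.] [ 0.693  -0.2581]
loaf 0.93 [336. 204.] [ 0.5538 -0.1457]
board 0.79 [[497.29998779296875, -33.20000076293945], [505.6000061035156, -146.8000030517578], [607.4000244140625, -139.3000030517578], [599.0, -25.700000762939453]]
board 0.62 [[138.0, -279.0], [316.20001220703125, -319.20001220703125], [335.1000061035156, -235.39999389648438], [156.89999389648438, -195.1999969482422]]
near_board 0.76 [[373.0, -39.29999923706055], [373.6000061035156, -259.8999938964844], [474.6000061035156, -259.6000061035156], [474.1000061035156, -39.099998474121094]]
far_board 0.91 [[640.0999755859375, -260.79998779296875], [742.2000122070312, -261.29998779296875], [743.2999877929688, -40.70000076293945], [641.2000122070312, -40.20000076293945]]
15.5833
```

View pics/w1.png

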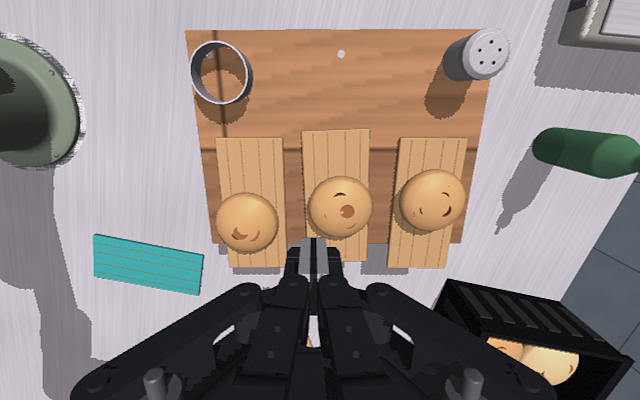

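The board now has its tail at (335,129) and its end at (339,260). It is about 11 mm short and still 4.2° askew. I'll do the last push to the right of centre, so that it squares up as it advances.

```bash
python3 - <<'E'
from h import *
u=.580
movep(P(u,.01,.2),rotv(Y)); 
move_l(P(u,.01,.093),.1); move_l(P(u,-.012,.093),.06)
move_l(P(u,-.0295,.093),.025); s=get_state(); print(s["contact_force"])
move_l(P(u,.005,.093),.06); move_l(P(u,.005,.2),.15)
look("w2")
E
```

```text
[-0.15826583 -0.21835132  0.88333437]
board_end 0.94 [332. 270.] [ 0.549  -0.2648]
board_end 0.78 [ 92. 254.] [ 0.1453 -0.2354]
board_tail 0.97 [199. 273.] [ 0.3205 -0.2721]
board_tail 0.74 [335. 136.] [ 0.5487 -0.0392]
near_board_end 0.26 [336. 208.] [ 0.5529 -0.1525]
far_board_end 0.97 [416. 267.] [ 0.6916 -0.2585]
loaf 0.88 [335. 211.] [ 0.5525 -0.1563]
board 0.7 [[138.60000610351562, -278.70001220703125], [315.5, -320.29998779296875], [335.3999938964844, -235.89999389648438], [158.39999389648438, -194.3000030517578]]
board 0.57 [[499.0, -40.5], [501.8999938964844, -150.10000610351562], [601.7999877929688, -147.5], [599.0, -37.900001525878906]]
near_board 0.77 [[372.3999938964844, -40.70000076293945], [373.70001220703125, -262.0], [474.20001220703125, -261.3999938964844], [472.8999938964844, -40.099998474121094]]
near_board 0.29 [[500.6000061035156, -39.29999923706055], [501.1000061035156, -202.8000030517578], [600.4000244140625, -202.5], [599.9000244140625, -39.0]]
far_board 0.93 [[641.4000244140625, -259.20001220703125], [742.2000122070312, -259.79998779296875], [743.5999755859375, -40.79999923706055], [642.7000122070312, -40.099998474121094]]
22.1833
```

View pics/w2.png

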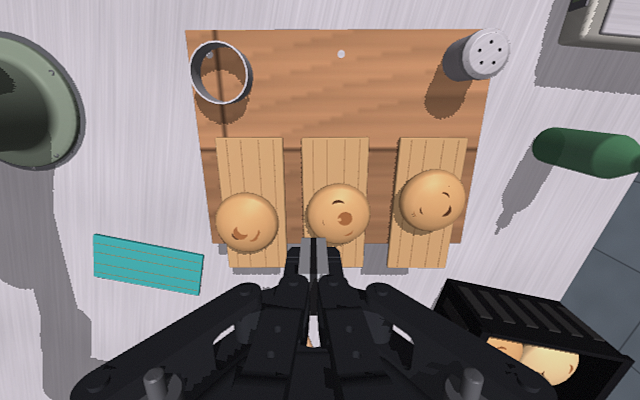

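The tails now line up along row 137, at (250,137), (335,137) and (432,138). The ends line up along row 268, the board is square, and its loaf is within about 8 mm of the middle. The gripper is clear, so I'm handing in.

```bash
python3 -c "
from cell import *
print(sign_off())"
```

```text
the job is handed in; nothing more can be done
None
```

I pushed the middle board out until its end was within a few millimetres of its neighbours' ends and about square with them, with its loaf still near the middle, then backed off and handed the job in at about 22 s; no verdict came back.

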